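# Fetch the refractometer from the tool crate and secure it in its cradle

### The arm

A 6-joint arm with a two-finger parallel gripper is mounted at the origin on a cart in front of the work surface, level with it; the furniture and walls round the work are solid. World frame = base frame: x ahead of the robot, y to its left, z up, the work surface at z = 0. Lengths are in mm, angles in degrees, forces in N, time in s.
With the tool pointing down it reaches from about 325 to 875 mm from the base axis. Payload 4.4 kg.
Tool frame: the origin (TCP) lies on the centre line of the jaws, within the pads' length; the fingertips stand 14 mm ahead of it and the grasp point (between the pads) lies 5 mm behind it; z points along the fingers, y is the line along which they close (so a half turn about z gives the same grasp; the last joint's range is limited). The gripper opens to 85 mm and grips with 20 to 120 N. Pads are 22 mm wide; open, the fingers measure 114 mm over their backs; the gripper's body (76 mm by 85 mm) begins 54 mm behind the grasp point. The pads swing forward as they close: fully open they stand 13 mm farther back than shut.
Start: joints at [63.226, 11.837, 88.321, -0, 79.842, -8.623], TCP at [179.138, 546.385, 245.282] pointing down, gripper open.
Joint ranges: [-156.59, 156.59], [-49.26, 127.26], [12.9, 141.05], [-63.56, 243.56], [4.71, 150.69], [-161.64, 161.64]. Speed limits (degrees/s): [159.86, 159.86, 180, 180, 180, 180].

### API

Orientations are given as [roll, pitch, yaw] about the fixed x, y, z axes, in that order (R = Rz(yaw) Ry(pitch) Rx(roll)).
In Python, from rig import ctrl gives the robot as it stands.
- The arm moves only by the tool play_rows, never from a script. Its argument "steps" is one flat list of numbers, 7 for each row, row after row: the opening, from 0 (shut) to 1 (fully open), then the shift along the world's x, y, z in units of 25 mm (1.0 is 25 mm), then the turn, a rotation vector about the world's x, y, z in units of 6 degrees (1.0 is 6 degrees). A call has 1 to 12 rows; each row is the pose to reach, as a shift and turn from the pose commanded when the call began; what a row does not reach only later rows make up. A row lasts 1/12 s, in which the tool goes at most 41.7 mm and 7.16 degrees, less where a joint would pass 70% of its speed; a pose out of reach is approached as far as the arm can. A call with a gripper value outside its range is refused whole. The fingers move at their own pace and stop on an object; the grip force is fixed at half the most. Time passes only in rows, so rows that repeat a pose let the fingers close. It gives the time, the measured TCP pose, the force, the opening and the grip force at its end, in the units of the state.
- ctrl.state(): the state, without advancing time (a new reading comes with each control period).
- ctrl.get_image(name): name is "scene" or "top"; returns the picture (420x560x3 uint8, blue, green, red); there is no depth.
- ctrl.calibration(name): a dict with "camera_matrix" (3x3 intrinsics, pixels), "dist_coeffs" ([k1, k2, p1, p2, k3] as OpenCV has them; the pictures are not rectified), "R" (3x3) and "t" (3): a world point X has camera coordinates R X + t. Camera axes: x right, y down, z forward; pixel columns grow to the right and rows downward; lengths in mm; the calibration is good to about 2 mm. A picture is of the moment at which its call begins. calibration takes no time and is no camera call.
- ctrl.job_done(): hands the job in; it is judged then, once.
Trained networks look in the newest picture that a camera, given by its name, has taken for a name from the list of things; names that differ only in an ending like _2 or _b are one class to them, and where a whole thing is asked for, a point or a joint stands for the part that bears it (a point fixed in the world has none). Each returns a list of dicts, best first, with "confidence" (0 to 1); they miss things now and then, are a little off and sometimes report something else, mostly with a low value. They report only what shows in the picture. A call takes as long as a camera call.
- ctrl.silhouettes(camera, target): "region" (420x560 bool, what is visible of it) and "location" ([column, row] in pixels, amid what is visible of it).
The state is a dict: "time_s": time; "joint_positions": joint angles; "qd": joint speeds; "tau": joint torques, N m; "ee_pos": TCP position; "tool_rot": TCP orientation; "force": force on the tool from outside, world axes, zero at the start; "moment": the same for the moment, N m; "gripper_width": opening from 0.0 (shut) to 1.0 (fully open); "gripper_force": force on a finger pad.
Only numpy, scipy, OpenCV 4.12 (cv2) and the standard library are available. Lean on these libraries where they do the work, as an engineer would, in place of code of your own. Each camera call takes 0.05 s, during which the arm holds its last target. There are 200 camera calls.

### The job

Take the hand refractometer out of the crate of mixed tools and lay it gently, without dropping it, in both V saddles of the cradle, with its eyepiece towards the sliding stop and its silvery prism end towards the fixed stop. Then let go and slide the stop up until the instrument is held between the two stops without noticeable play. Leave the other tools in the crate.

Things in the scene. Friction and masses are not known exactly. Their poses are not given: they have to be found in the camera images.
- refractometer: Hand refractometer to fetch: round black barrel 160 mm long along body y, 27 mm in diameter, 0.13 to 0.22 kg; +y is its slimmer silvery prism end, -y the eyepiece. Origin on the barrel's surface at half length, 14 mm off the axis (below it at the start), turning with the barrel if it rolls. Lies on the crate floor with at least 25 mm free on either side of its middle.
- refractometer_mid (a point): Point on the axis of the refractometer at half its length, 14 mm above what it lies on. Good place to grip it, across the barrel (27 mm).
- eyepiece_end (a point): Centre of the refractometer's eyepiece end face, on its axis, 80 mm from its middle.
- crate: On a plywood work board stands a low open grey plastic crate, fixed, outside 310 (x) x 290 (y) x 50 mm high, walls and floor 5 mm. Origin at the centre of its underside, on the board (55 mm above the deck, z = 0.055). Refractometer, screwdriver, bottle brush and marker lie side by side roughly along its x axis, in any order; a wrench lies across at its +x end, a probe thermometer across at its -x end.
- cradle: Holding cradle, fixed: aluminium base plate 265 (x) x 90 (y) x 10 mm with two black V saddles, a fixed stop and a sliding stop. Origin on the board (z = 0.055) under the middle between the saddles; x points from the sliding stop to the fixed stop, z up. Saddles at x = -40 and +40 mm, 12 mm thick, V of 90 degrees, mouth 50 mm wide, tops 51 mm high; 68 mm clear between them for fingers.
- cradle_seat (a point): Point in the cradle, 45 mm above the board, midway between the saddles: the axis of a 27 mm barrel lying in both Vs passes through it along the cradle's x.
- fixed_stop (a point): Middle of the fixed stop's face, at x = +95 mm in the cradle's frame: an upright plate 50 mm wide, up to 62 mm above the board.
- stop (a joint): Position of the sliding stop, m: 0 = fully open (its face 190 mm from the fixed stop's), growing as it slides along the cradle's +x towards the fixed stop; limit 0.036. Holding the 160 mm refractometer without play it reads 0.030. Slides against 1.5 N of friction, stays where it is left.
- stop_grip (a point): Centre of the black grip on top of the sliding stop, moving with it: a block 16 (cradle x) x 30 (cradle y) x 30 mm high, its top 86 mm and this point 71 mm above the board. The stop's aluminium body below is 24 (x) x 54 (y) mm, 11 to 57 mm above the board; its face is 12 mm to the +x side of this point.
- screwdriver: flat screwdriver, 196 long, fat handle 26 thick towards +y of the body, thin blade towards -y (mm); stays in the crate. Origin at the middle of its underside.
- bottle_brush: bottle brush, 168 long, round bristle head 31 thick towards -y, handle 16 thick towards +y (mm); stays in the crate. Origin at the middle of its underside.
- marker: felt marker, round, 137 long, 17 thick, along its y axis (mm); stays in the crate. Origin at the middle of its underside.
- wrench: combination wrench, 190 x 31 x 6, lying flat along its y axis (mm); stays in the crate. Origin at the middle of its underside.
- probe_thermometer: probe thermometer, 179 long, box body 75 x 22 x 16 towards +x, needle 4 thick towards -x (mm); stays in the crate. Origin at the middle of its underside.

How it is judged:
By the outcome, as a careful person would: the job done as asked, in the order asked, and still so for the second after the job is handed in, with the robot touching nothing.
It also fails if it takes over 45 s, if anything falls off the work surface, if the arm or the gripper's body presses on something with over 40 N, if the wrist force passes 120 N, or if a joint passes its speed limit or range.

## Working session

There is one attempt and no reset: what is moved stays moved. The work goes in short steps, Python scripts to look and compute and a tool call to move; the robot and the scene stay as the last step left them, time stands still between calls to the robot, and variables do not carry over. Pictures are saved under pics/ and viewed, at most 10 in all, crops included, and the job is handed in when it is done.

Besides the shell and the picture viewer there is one more tool, called after ">>>" as name(argument=value, ...) on one line, values as JSON. play_rows: Moves the arm, as the interface text tells. Its arguments: {"type":"object","properties":{"steps":{"type":"array"}},"required":["steps"]}

```bash
mkdir -p pics; cat > h.py <<'E'
import numpy as np, cv2
from rig import ctrl
def cal(n):
    c=ctrl.calibration(n); return [np.array(c[k],float) for k in("camera_matrix","dist_coeffs","R","t")]
def ray(n,uv,z):
    K,d,R,t=cal(n); p=cv2.undistortPoints(np.array(uv,float).reshape(-1,1,2),K,d).reshape(-1,2)
    D=np.c_[p,np.ones(len(p))]@R; C=-R.T@t.ravel()
    return C+D*((z-C[2])/D[:,2])[:,None]
def proj(n,X):
    K,d,R,t=cal(n); return cv2.projectPoints(np.array(X,float).reshape(-1,1,3),cv2.Rodrigues(R)[0],t,K,d)[0].reshape(-1,2)
def axis(n,name,z):
    s=ctrl.silhouettes(n,name)
    out=[]
    for q in s[:2]:
        m=np.asarray(q["region"]); v,u=np.nonzero(m)
        X=ray(n,np.c_[u,v],z)[:,:2]; r=cv2.minAreaRect(X.astype(np.float32))
        out.append((q["confidence"],len(u),np.round(q["location"]),np.round(ray(n,[q["location"]],z)[0],1),r))
    return out
E
python3 - <<'E'
from h import *
for n in("top","scene"):
    im=ctrl.get_image(n); cv2.imwrite(f"pics/{n}0.png",im)
    K,d,R,t=cal(n); print(n,-R.T@t.ravel(),R.round(2).tolist())
    for name,z in(("refractometer",73.5),("cradle",65),("crate",105),("stop_grip",126),("screwdriver",70)):
        for o in axis(n,name,z): print(name,o)
print(ctrl.state())
E
```

```text
top [392.09674414  -8.01224551 945.40520026] [[0.01, -1.0, -0.02], [-0.99, -0.01, -0.16], [0.16, 0.03, -0.99]]
refractometer (0.62, 1052, array([215., 208.]), array([546.8, 154.9,  73.5]), ((546.859130859375, 155.27674865722656), (164.28416442871094, 29.014848709106445), 0.5706028342247009))
cradle (0.85, 5996, array([361., 224.]), array([ 518.4, -140.2,   65. ]), ((522.597900390625, -137.62237548828125), (275.6861877441406, 92.57093811035156), 9.284623146057129))
crate (0.95, 18711, array([229., 211.]), array([535.5, 121.3, 105. ]), ((539.2088623046875, 123.63841247558594), (291.510009765625, 310.28936767578125), 87.4968032836914))
stop_grip (0.88, 404, array([371., 263.]), array([ 437.9, -147.9,  126. ]), ((435.18890380859375, -148.2460174560547), (24.480653762817383, 59.04582214355469), 8.347097396850586))
screwdriver (0.96, 641, array([245., 234.]), array([496.9,  94. ,  70. ]), ((539.1771240234375, 91.59480285644531), (26.0626163482666, 191.09622192382812), 82.51748657226562))
screwdriver (0.48, 1045, array([216., 211.]), array([541.5, 153.6,  70. ]), ((548.458251953125, 156.992
[... 1227 characters left out ...]
, 84.99718475341797))
{'time_s': 0.6, 'joint_positions': array([ 6.32262261e+01,  1.18348290e+01,  8.83210122e+01,  1.23004521e-04,
        7.98428992e+01, -8.62355270e+00]), 'qd': array([ 0.02327086,  0.00352053, -0.07852471, -0.08596035, -0.03653659,
       -0.01287123]), 'tau': array([-5.55028346e-04, -3.82780230e+01, -2.91789848e+01, -1.65698698e-04,
        1.01990812e-03, -2.07629591e-05]), 'ee_pos': array([179.1336614 , 546.38564748, 245.30985086]), 'tool_rot': array([1.79998737e+02, 6.91489585e-05, 1.61849757e+02]), 'force': array([0.18461064, 0.30943059, 1.23238545]), 'moment': array([-0.02013249, -0.02739437,  0.01495838]), 'gripper_force': 0.0, 'gripper_width': 1.0027636614970936}
```

View pics/top0.png

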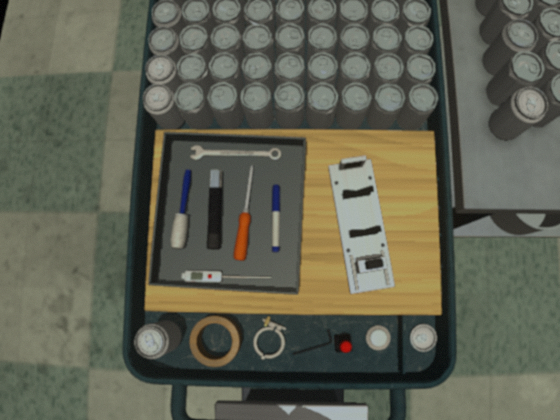

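View pics/scene0.png

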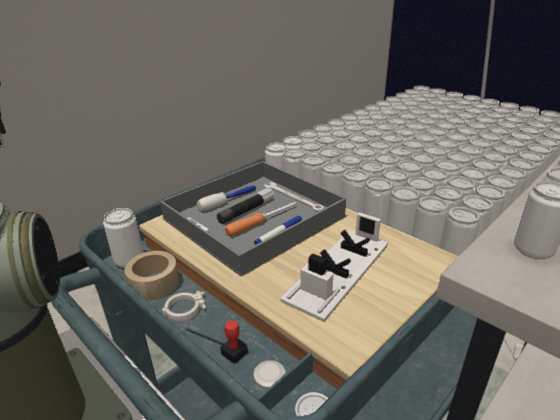

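The top view shows the black refractometer near (215,208). Its silvery end is at row 175 (+x) and its eyepiece at row 248. The cradle has its fixed stop at (352,165), saddles at (357,193) and (365,231), and the sliding stop at (371,264). The scene view agrees. No turn-around is needed. I'll zoom in for cradle landmarks.

```bash
python3 - <<'E'
from h import *
a=cv2.imread("pics/top0.png"); b=cv2.imread("pics/scene0.png")
T=cv2.resize(a[150:300,320:405],None,fx=4,fy=4,interpolation=cv2.INTER_CUBIC)
S=cv2.resize(b[205:315,280:395],None,fx=4,fy=4,interpolation=cv2.INTER_CUBIC)
o=np.zeros((600,800,3),np.uint8); o[:,:340]=T; o[:440,340:]=S
# overlay hypothesis: cradle origin, yaw
def W(P,c,y):
    y=np.radians(y);P=np.array(P,float);R=np.array([[np.cos(y),-np.sin(y)],[np.sin(y),np.cos(y)]])
    return np.c_[P[:,:2]@R.T+c,P[:,2]+55]
c,y=(535,-139),9.3
P=[[x,s*25,51] for x in(-40,40) for s in(-1,1)]+[[95,s*25,62] for s in(-1,1)]+[[-107,s*15,86] for s in(-1,1)]+[[0,s*45,10] for s in(-1,1)]
X=W(P,c,y)
for (u,v) in proj("top",X): cv2.circle(o,(int((u-320+.5)*4),int((v-150+.5)*4)),3,(0,0,255),1)
for (u,v) in proj("scene",X): cv2.circle(o,(int((u-280+.5)*4)+340,int((v-205+.5)*4)),3,(0,0,255),1)
cv2.imwrite("pics/z1.png",o)
E
```

```text
(no output)
```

View pics/z1.png

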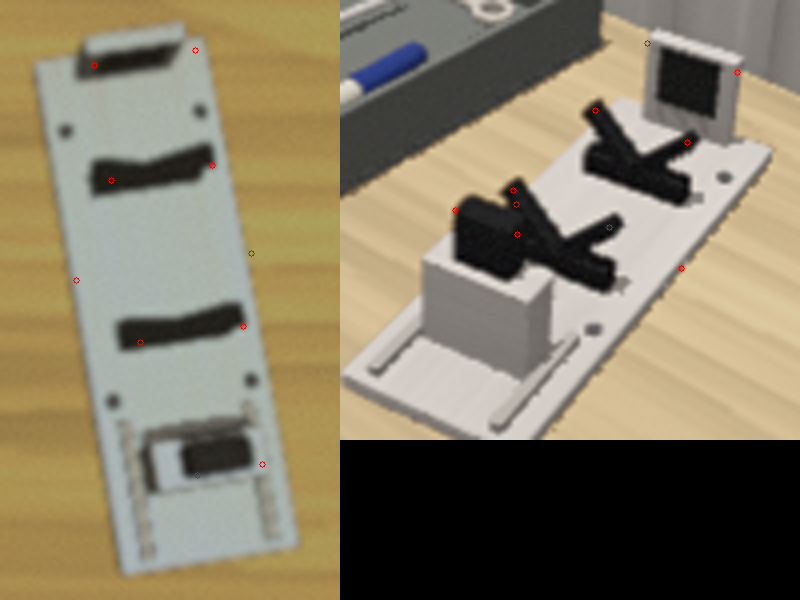

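```bash
cat > fit.py <<'E'
from h import *
from scipy.optimize import least_squares
# (cam, zoom px, cradle pt fn(xo,plate offset))
L=[]
for p,(sx,sy) in zip([(36,63),(206,36),(300,543),(122,575)],[(1,1),(1,-1),(-1,-1),(-1,1)]): L.append(("top",p,(sx*132.5,sy*45,10),1))
for p,q in [((651,38),(95,25,62)),((738,65),(95,-25,62)),((514,182),(-40,25,51)),((615,222),(-40,-25,51)),((596,103),(40,25,51)),((690,138),(40,-25,51))]: L.append(("scene",p,q,0))
for p,q in [((80,75),(95,25,62)),((182,57),(95,-25,62)),((90,162),(46,25,51)),((211,147),(46,-25,51)),((118,322),(-34,25,51)),((241,305),(-34,-25,51))][2:]: L.append(("top",p,q,0))
L+=[("scene",(492,208),(-107,0,86),2)]
def px(c,p): return (np.array(p)/4-.5)+((320,150) if c=="top" else (280-85,205))
def f(v):
    x,y,a,o,g=v; a=np.radians(a); r=[]
    for c,p,q,k in L:
        q=np.array(q,float)+[o if k==1 else g if k==2 else 0,0,55]
        X=[x+q[0]*np.cos(a)-q[1]*np.sin(a),y+q[0]*np.sin(a)+q[1]*np.cos(a),q[2]]
        r+=list(proj(c,[X])[0]-px(c,p))
    return np.array(r)
s=least_squares(f,[535,-139,9.3,0,0],loss="soft_l1",x_scale=[1,1,1,1,1])
print(s.x.round(2)); print(f(s.x).reshape(-1,2).round(1).tolist())
E
python3 fit.py
```

```text
[ 539.32 -136.28    9.12  -20.84    4.61]
[[-0.2, -0.9], [0.2, -0.4], [0.2, 1.1], [0.0, 0.2], [-0.6, 0.1], [0.1, 0.6], [0.1, 0.5], [-1.2, -0.3], [0.1, 0.5], [-0.4, -0.3], [3.6, -0.6], [-1.5, -0.6], [3.6, -0.2], [-1.6, 0.1], [0.3, 0.3]]
```

>>> play_rows(steps=[0.6,14.72,-15.66,0,0,0,3.13,0.6,14.72,-15.66,0,0,0,3.13,0.6,14.72,-15.66,0,0,0,3.13,0.6,14.72,-15.66,0,0,0,3.13,0.6,14.72,-15.66,0,0,0,3.13,0.6,14.72,-15.66,0,0,0,3.13,0.6,14.72,-15.66,0,0,0,3.13,0.6,14.72,-15.66,0,0,0,3.13,0.6,14.72,-15.66,0,0,0,3.13,0.6,14.72,-15.66,0,0,0,3.13,0.6,14.72,-15.66,0,0,0,3.13,0.6,14.72,-15.66,0,0,0,3.13])

```text
time_s: 1.6
ee_pos: [518.7, 184.7, 245.6]
tool_rot: [180.0, 0.0, -179.4]
force: [0.2, 1.3, 0.5]
gripper_width: 0.602
gripper_force: 0.0
```

>>> play_rows(steps=[0.6,0,0,0,0,0,0,0.6,0,0,0,0,0,0])

```text
time_s: 1.77
ee_pos: [518.9, 184.5, 245.2]
tool_rot: [180.0, -0.0, -179.6]
force: [-0.2, 0.4, 0.4]
gripper_width: 0.602
gripper_force: 0.0
```

>>> play_rows(steps=[0.6,1.12,-1.18,0,0,0,0,0.6,1.12,-1.18,0,0,0,0,0.6,1.12,-1.18,-1.5,0,0,0,0.6,1.12,-1.18,-3.0,0,0,0,0.6,1.12,-1.18,-4.4,0,0,0,0.6,1.12,-1.18,-5.4,0,0,0,0.6,1.12,-1.18,-6.1,0,0,0,0.6,1.12,-1.18,-6.5,0,0,0,0.6,1.12,-1.18,-6.76,0,0,0,0.6,1.12,-1.18,-6.76,0,0,0])

```text
time_s: 2.6
ee_pos: [544.5, 157.6, 75.4]
tool_rot: [-180.0, -0.1, -179.3]
force: [-0.9, -0.1, -0.6]
gripper_width: 0.6
gripper_force: 0.0
```

```bash
python3 - <<'E'
from h import *
s=ctrl.state(); print(s["ee_pos"],s["force"])
a=ctrl.get_image("top"); b=ctrl.get_image("scene")
T=cv2.resize(a[150:290,150:310],None,fx=2.5,fy=2.5,interpolation=2)
S=cv2.resize(b[140:280,160:320],None,fx=2.5,fy=2.5,interpolation=2)
cv2.imwrite("pics/g1.png",np.hstack([T,S]))
E
```

```text
[544.50172528 157.63091222  75.44954619] [-0.93328189 -0.07790199 -0.56787021]
```

View pics/g1.png

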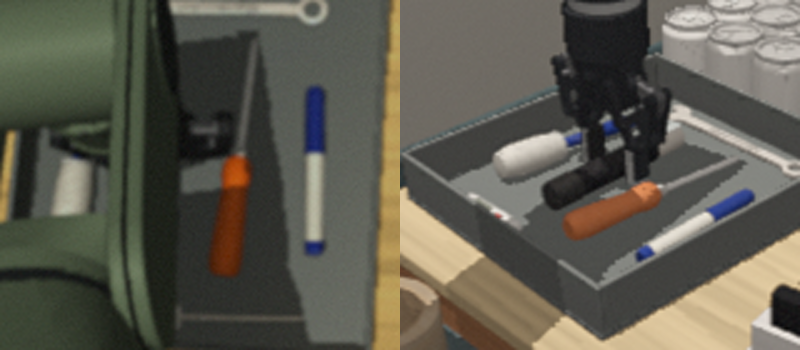

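The fingers straddle the barrel around its middle and nothing is in the way. Closing now.

>>> play_rows(steps=[0.2,0.06,-0.08,0,0,0,0,0.0,0.06,-0.08,0,0,0,0,0.0,0.06,-0.08,0,0,0,0,0.0,0.06,-0.08,0,0,0,0,0.0,0.06,-0.08,0,0,0,0,0.0,0.06,-0.08,0,0,0,0,0.0,0.06,-0.08,0,0,0,0,0.0,0.06,-0.08,0,0,0,0])

```text
time_s: 3.37
ee_pos: [548.7, 155.1, 78.2]
tool_rot: [180.0, 0.2, -179.4]
force: [-0.3, 0.1, 6.8]
gripper_width: 0.29
gripper_force: 59.1
```

>>> play_rows(steps=[0,0,0,0.3,0,0,0,0,0,0,1.0,0,0,0,0,0,0,2.0,0,0,0,0,0,0,3.2,0,0,0,0,0,0,4.2,0,0,0,0,0,0,4.8,0,0,0,0,0,0,5.0,0,0,0,0,0,0,5.0,0,0,0])

```text
time_s: 4.03
ee_pos: [547.7, 155.0, 202.9]
tool_rot: [180.0, 0.2, -179.4]
force: [0.2, 0.3, -1.9]
gripper_width: 0.289
gripper_force: 59.0
```

```bash
python3 - <<'E'
from h import *
s=ctrl.state(); print(s["ee_pos"],s["tool_rot"],s["force"],s["gripper_width"])
b=ctrl.get_image("scene")
cv2.imwrite("pics/g2.png",cv2.resize(b[90:280,140:340],None,fx=3,fy=3,interpolation=2))
E
```

```text
[547.72095164 154.98953516 202.93510881] [ 1.79983217e+02  1.73293045e-01 -1.79374686e+02] [ 0.23855172  0.31348711 -1.9385491 ] 0.2887632860757007
```

View pics/g2.png

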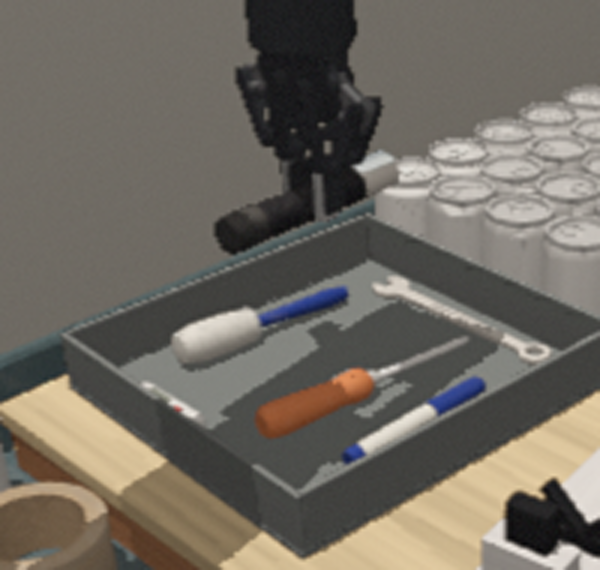

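The refractometer is held level near its middle, and the other tools are undisturbed. I'll check the end positions with silhouettes.

```bash
python3 - <<'E'
from h import *
print(proj("scene",[[467,154,198],[627,156,198],[547,155,198]]))
r=[q for q in ctrl.silhouettes("scene","refractometer")]
for q in r:
    v,u=np.nonzero(q["region"]); print(q["confidence"],len(u),u.min(),u.max(),v[u==u.min()].mean(),v[u==u.max()].mean(),q["location"])
E
```

```text
[[215.14001678 168.19098199]
 [269.31761227 146.0526    ]
 [243.61855813 156.5439207 ]]
0.83 703 211 272 166.5 147.0 [236.1, 160.6]
```

>>> play_rows(steps=[0,-0.03,-0.6,0,0,0,0.1,0,-0.06,-1.8,0,0,0,0.2,0,-0.09,-3.2,0,0,0,0.4,0,-0.12,-4.7,0,0,0,0.6,0,-0.15,-6.2,0,0,0,0.8,0,-0.18,-7.7,0,0,0,1.0,0,-0.22,-9.2,0,0,0,1.2,0,-0.25,-10.4,0,0,0,1.3,0,-0.27,-11.2,0,0,0,1.4,0,-0.29,-11.66,0,0,0,1.42,0,-0.29,-11.66,0,0,0,1.42,0,-0.29,-11.66,0,0,0,1.42])

```text
time_s: 5.13
ee_pos: [538.9, -135.9, 199.8]
tool_rot: [179.9, -0.1, -170.9]
force: [0.4, -0.0, -1.6]
gripper_width: 0.29
gripper_force: 59.2
```

>>> play_rows(steps=[0,0,0,-0.5,0,0,0,0,0,0,-1.3,0,0,0,0,0,0,-2.1,0,0,0,0,0,0,-2.7,0,0,0,0,0,0,-3.0,0,0,0,0,0,0,-3.0,0,0,0,0,0,0,-3.0,0,0,0])

```text
time_s: 5.72
ee_pos: [539.6, -135.4, 125.7]
tool_rot: [180.0, -0.1, -170.8]
force: [0.6, -0.1, -0.9]
gripper_width: 0.293
gripper_force: 59.2
```

```bash
python3 - <<'E'
from h import *
s=ctrl.state(); print(s["ee_pos"],s["tool_rot"],s["force"],s["gripper_width"])
a=ctrl.get_image("top");b=ctrl.get_image("scene")
T=cv2.resize(a[140:310,310:420],None,fx=3.5,fy=3.5,interpolation=2)
S=cv2.resize(b[150:320,280:400],None,fx=3.5,fy=3.5,interpolation=2)
cv2.imwrite("pics/c1.png",np.hstack([T,S])[:, :800])
E
```

```text
[ 539.56764675 -135.39936669  125.72070314] [ 1.79956137e+02 -5.28233560e-02 -1.70767271e+02] [ 0.58854535 -0.13288287 -0.8929579 ] 0.29268798947925656
```

View pics/c1.png

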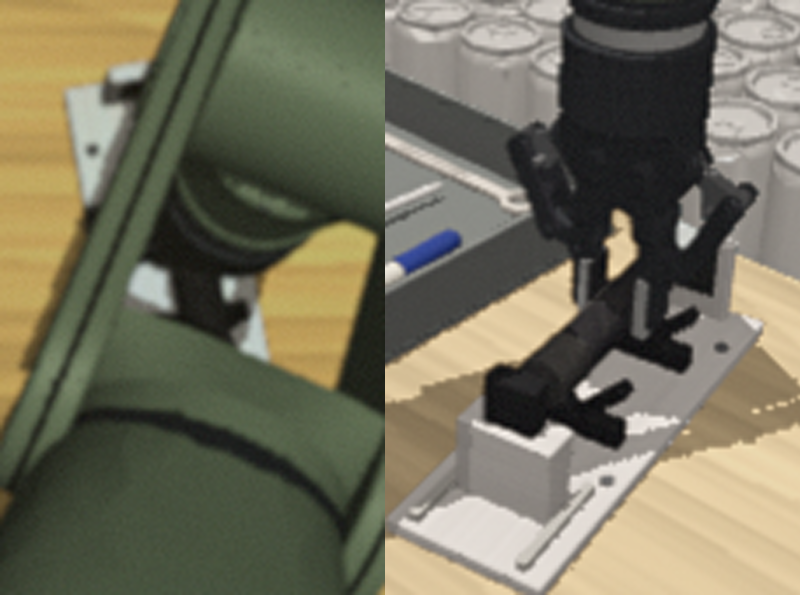

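The barrel lines up with the saddles and clears both stops. I'm lowering it in small steps.

>>> play_rows(steps=[0,0,0,-0.2,0,0,0,0,0,0,-0.4,0,0,0,0,0,0,-0.55,0,0,0,0,0,0,-0.65,0,0,0,0,0,0,-0.72,0,0,0,0,0,0,-0.72,0,0,0,0,0,0,-0.72,0,0,0])

```text
time_s: 6.4
ee_pos: [539.7, -136.6, 108.1]
tool_rot: [180.0, -0.0, -170.9]
force: [1.3, 0.6, -1.9]
gripper_width: 0.291
gripper_force: 59.2
```

>>> play_rows(steps=[0,0,0,-0.04,0,0,0,0,0,0,-0.04,0,0,0,0,0,0,-0.04,0,0,0])

```text
time_s: 6.65
ee_pos: [540.0, -136.6, 107.6]
tool_rot: [-180.0, 0.0, -170.9]
force: [0.4, 0.1, -0.8]
gripper_width: 0.288
gripper_force: 59.2
```

>>> play_rows(steps=[0,0,0,-0.04,0,0,0,0,0,0,-0.04,0,0,0,0,0,0,-0.04,0,0,0])

```text
time_s: 6.9
ee_pos: [540.1, -136.4, 106.9]
tool_rot: [-180.0, 0.0, -170.8]
force: [-1.1, 2.3, 3.8]
gripper_width: 0.292
gripper_force: 59.7
```

>>> play_rows(steps=[0,0,0.03,-0.03,0,0,0,0,0,0.03,-0.03,0,0,0,0,0,0.03,-0.03,0,0,0])

```text
time_s: 7.15
ee_pos: [540.2, -135.7, 106.2]
tool_rot: [-180.0, 0.1, -170.8]
force: [-1.0, 2.2, 5.4]
gripper_width: 0.291
gripper_force: 59.7
```

>>> play_rows(steps=[0,0,0.02,-0.03,0,0,0,0,0,0.02,-0.03,0,0,0,0,0,0.02,-0.03,0,0,0])

```text
time_s: 7.4
ee_pos: [540.3, -135.1, 105.7]
tool_rot: [-180.0, 0.1, -170.8]
force: [-2.0, 2.8, 6.0]
gripper_width: 0.29
gripper_force: 59.9
```

>>> play_rows(steps=[0,0,0.05,-0.03,0,0,0,0,0,0.05,-0.03,0,0,0,0,0,0.05,-0.03,0,0,0])

```text
time_s: 7.65
ee_pos: [540.4, -134.3, 104.9]
tool_rot: [-179.9, 0.1, -170.8]
force: [-0.5, 2.1, 5.3]
gripper_width: 0.293
gripper_force: 59.9
```

>>> play_rows(steps=[0,0,0.03,-0.03,0,0,0,0,0,0.03,-0.03,0,0,0,0,0,0.03,-0.03,0,0,0])

```text
time_s: 7.9
ee_pos: [540.5, -134.2, 104.8]
tool_rot: [-179.9, 0.1, -170.8]
force: [-2.5, 0.3, 8.2]
gripper_width: 0.292
gripper_force: 60.1
```

It is seated: the force is now purely vertical and the height matches the prediction. Releasing, then raising.

>>> play_rows(steps=[0.34,0,0,0,0,0,0,0.4,0,0,0,0,0,0,0.5,0,0,0,0,0,0,0.6,0,0,0,0,0,0,0.6,0,0,0,0,0,0,0.6,0,0,0,0,0,0])

```text
time_s: 8.4
ee_pos: [539.6, -133.3, 102.9]
tool_rot: [180.0, -0.0, -170.9]
force: [0.5, 0.4, 0.4]
gripper_width: 0.597
gripper_force: 0.0
```

>>> play_rows(steps=[0.6,0,0,0.3,0,0,0,0.6,0,0,0.9,0,0,0,0.6,0,0,1.7,0,0,0,0.6,0,0,2.5,0,0,0,0.6,0,0,3.0,0,0,0,0.6,0,0,3.2,0,0,0,0.6,0,0,3.2,0,0,0,0.6,0,0,3.2,0,0,0])

```text
time_s: 9.07
ee_pos: [539.4, -133.2, 182.9]
tool_rot: [180.0, -0.0, -170.9]
force: [-0.3, -0.4, -0.0]
gripper_width: 0.599
gripper_force: 0.0
```

```bash
python3 - <<'E'
from h import *
s=ctrl.state(); print(s["ee_pos"],s["tool_rot"],s["force"],s["gripper_width"])
b=ctrl.get_image("scene")
cv2.imwrite("pics/c2.png",cv2.resize(b[170:320,260:410],None,fx=4,fy=4,interpolation=2))
a=np.radians(9.12);o=np.array([539.3,-134.8])
for g in(0,4.6): print(g,o+(-107+g)*np.array([np.cos(a),np.sin(a)]), [proj("scene",[[*(o+(-107+g)*np.array([np.cos(a),np.sin(a)])),z]]) for z in(126,141)])
for q in ctrl.silhouettes("scene","stop_grip")[:1]: print(q["confidence"],q["location"])
E
```

```text
[ 539.42261233 -133.17541271  182.91951294] [ 1.79985484e+02 -2.75263130e-02 -1.70850766e+02] [-0.27119648 -0.36372989 -0.01668304] 0.5994920855540704
0 [ 433.65263633 -151.75979212] [array([[315.43800094, 264.84327819]]), array([[315.6601625 , 257.78208479]])]
4.6 [ 438.1944856  -151.03067956] [array([[316.84381095, 263.46098082]]), array([[317.07998628, 256.41561563]])]
0.59 [316.1, 275.8]
```

View pics/c2.png

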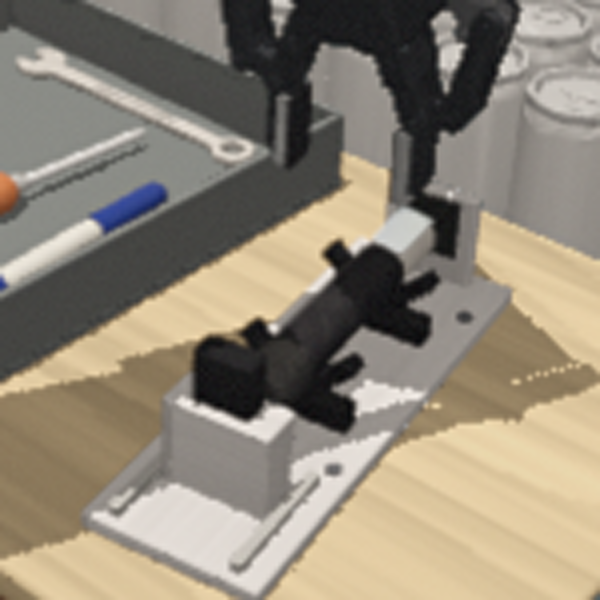

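The instrument lies in both saddles, prism end towards the fixed stop at crop (435,220). The stop grip is at crop (230,375). I'll push the grip from behind with closed fingers.

>>> play_rows(steps=[0.3,-0.6,-0.1,0,0,0,0,0,-1.7,-0.3,0,0,0,0,0,-3.0,-0.5,0,0,0,0,0,-4.2,-0.72,0,0,0,0,0,-5.1,-0.88,0,0,0,0,0,-5.57,-0.96,0,0,0,0,0,-5.57,-0.96,0,0,0,0,0,-5.57,-0.96,-0.6,0,0,0,0,-5.57,-0.96,-1.3,0,0,0,0,-5.57,-0.96,-1.8,0,0,0,0,-5.57,-0.96,-2.08,0,0,0,0,-5.57,-0.96,-2.08,0,0,0])

```text
time_s: 10.17
ee_pos: [400.1, -156.5, 129.5]
tool_rot: [179.8, -0.1, -170.8]
force: [-0.9, 0.2, -0.3]
gripper_width: -0.003
gripper_force: 0.0
```

>>> play_rows(steps=[0,0,0,0,0,0,0,0,0,0,0,0,0,0])

```text
time_s: 10.33
ee_pos: [401.5, -157.6, 131.9]
tool_rot: [-180.0, 0.1, -170.8]
force: [-1.1, -0.9, -0.5]
gripper_width: 0.001
gripper_force: 0.0
```

>>> play_rows(steps=[0,0.15,0.02,0,0,0,0,0,0.3,0.05,0,0,0,0,0,0.4,0.06,0,0,0,0,0,0.5,0.08,0,0,0,0,0,0.6,0.1,0,0,0,0,0,0.7,0.11,0,0,0,0,0,0.8,0.13,0,0,0,0,0,0.9,0.14,0,0,0,0,0,1.0,0.16,0,0,0,0,0,1.1,0.18,0,0,0,0,0,1.2,0.19,0,0,0,0,0,1.26,0.2,0,0,0,0])

```text
time_s: 11.33
ee_pos: [431.9, -152.2, 131.2]
tool_rot: [180.0, -0.1, -170.8]
force: [-3.5, -0.2, 1.4]
gripper_width: 0.002
gripper_force: 1.4
```

>>> play_rows(steps=[0,0.05,0.01,0,0,0,0,0,0.1,0.016,0,0,0,0,0,0.15,0.024,0,0,0,0,0,0.15,0.024,0,0,0,0])

```text
time_s: 11.67
ee_pos: [435.8, -151.5, 131.2]
tool_rot: [180.0, -0.0, -170.9]
force: [-2.0, -0.5, 1.3]
gripper_width: 0.001
gripper_force: 1.0
```

>>> play_rows(steps=[0,0.05,0.01,0,0,0,0,0,0.1,0.016,0,0,0,0,0,0.15,0.024,0,0,0,0,0,0.15,0.024,0,0,0,0])

```text
time_s: 12.0
ee_pos: [439.7, -150.9, 131.2]
tool_rot: [180.0, 0.0, -170.8]
force: [-2.4, 0.7, 0.1]
gripper_width: 0.0
gripper_force: 1.0
```

>>> play_rows(steps=[0,0.05,0.01,0,0,0,0,0,0.1,0.016,0,0,0,0,0,0.1,0.016,0,0,0,0])

```text
time_s: 12.25
ee_pos: [442.1, -150.5, 131.2]
tool_rot: [180.0, 0.0, -170.8]
force: [-2.1, 0.5, 1.5]
gripper_width: -0.004
gripper_force: 1.1
```

>>> play_rows(steps=[0,0.05,0.01,0,0,0,0,0,0.08,0.013,0,0,0,0,0,0.08,0.013,0,0,0,0])

```text
time_s: 12.5
ee_pos: [444.1, -150.2, 131.2]
tool_rot: [180.0, -0.0, -170.8]
force: [-2.8, 0.9, 1.0]
gripper_width: -0.003
gripper_force: 1.1
```

>>> play_rows(steps=[0,0.03,0.005,0,0,0,0,0,0.06,0.01,0,0,0,0,0,0.06,0.01,0,0,0,0])

```text
time_s: 12.75
ee_pos: [445.5, -150.0, 131.2]
tool_rot: [180.0, -0.0, -170.9]
force: [-2.0, 2.3, -0.4]
gripper_width: 0.001
gripper_force: 1.2
```

>>> play_rows(steps=[0,0.03,0.005,0,0,0,0,0,0.06,0.01,0,0,0,0,0,0.06,0.01,0,0,0,0])

```text
time_s: 13.0
ee_pos: [446.9, -149.7, 131.2]
tool_rot: [180.0, -0.0, -170.8]
force: [-3.3, 1.2, 0.7]
gripper_width: -0.001
gripper_force: 1.5
```

>>> play_rows(steps=[0,0.03,0.005,0,0,0,0,0,0.06,0.01,0,0,0,0,0,0.06,0.01,0,0,0,0])

```text
time_s: 13.25
ee_pos: [447.0, -149.7, 131.2]
tool_rot: [180.0, -0.2, -170.8]
force: [-8.2, 0.5, 4.6]
gripper_width: -0.002
gripper_force: 4.1
```

>>> play_rows(steps=[0,0.03,0.005,0,0,0,0,0,0.06,0.01,0,0,0,0,0,0.06,0.01,0,0,0,0])

```text
time_s: 13.5
ee_pos: [447.0, -149.7, 131.2]
tool_rot: [180.0, -0.4, -170.8]
force: [-12.9, -0.7, 6.7]
gripper_width: -0.005
gripper_force: 6.6
```

```bash
python3 - <<'E'
from h import *
b=ctrl.get_image("scene")
cv2.imwrite("pics/s1.png",cv2.resize(b[190:310,280:400],None,fx=5,fy=5,interpolation=2))
E
```

```text
(no output)
```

View pics/s1.png

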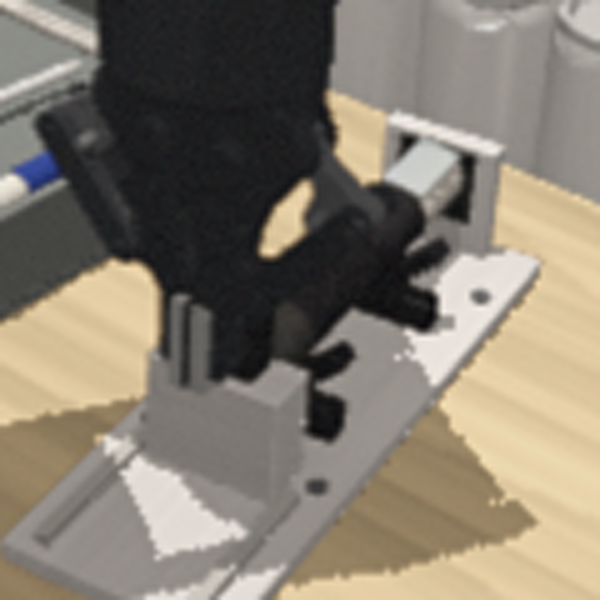

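The prism end is against the fixed stop and the eyepiece against the slide. The slide stopped hard with the force rising. Backing off now.

>>> play_rows(steps=[0,-0.1,-0.016,0,0,0,0,0,-0.3,-0.05,0,0,0,0,0,-0.8,-0.13,0,0,0,0,0,-1.2,-0.2,0,0,0,0,0,-1.2,-0.2,0.8,0,0,0,0,-1.2,-0.2,2.0,0,0,0,0,-1.2,-0.2,3.2,0,0,0,0,-1.2,1.0,4.0,0,0,0,0,-1.2,2.4,4.5,0,0,0,0,-1.2,4.0,4.5,0,0,0,0,-1.2,5.5,4.5,0,0,0,0,-1.2,7.0,4.5,0,0,0])

```text
time_s: 14.55
ee_pos: [420.5, 26.9, 244.9]
tool_rot: [-180.0, 0.2, -170.9]
force: [1.0, 0.8, -0.4]
gripper_width: -0.0
gripper_force: 0.0
```

>>> play_rows(steps=[0,0,1,0,0,0,0,0,0,2.5,0,0,0,0,0,0,4,0,0,0,0,0,0,5.5,0,0,0,0,0,0,6.5,0,0,0,0,0,0,6.5,0,0,0,0,0,0,6.5,0,0,0,0,0,0,6.5,0,0,0,0])

```text
time_s: 15.22
ee_pos: [420.2, 187.7, 243.9]
tool_rot: [-180.0, 0.0, -170.8]
force: [-0.1, 0.1, 0.7]
gripper_width: 0.001
gripper_force: 0.0
```

```bash
python3 - <<'E'
from h import *
a=ctrl.get_image("top");b=ctrl.get_image("scene")
T=cv2.resize(a[150:300,320:405],None,fx=4,fy=4,interpolation=2)
S=cv2.resize(b[195:310,280:395],None,fx=4,fy=4,interpolation=2)
o=np.zeros((600,800,3),np.uint8); o[:,:340]=T; o[:460,340:]=S
cv2.imwrite("pics/f1.png",o)
E
```

```text
(no output)
```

View pics/f1.png

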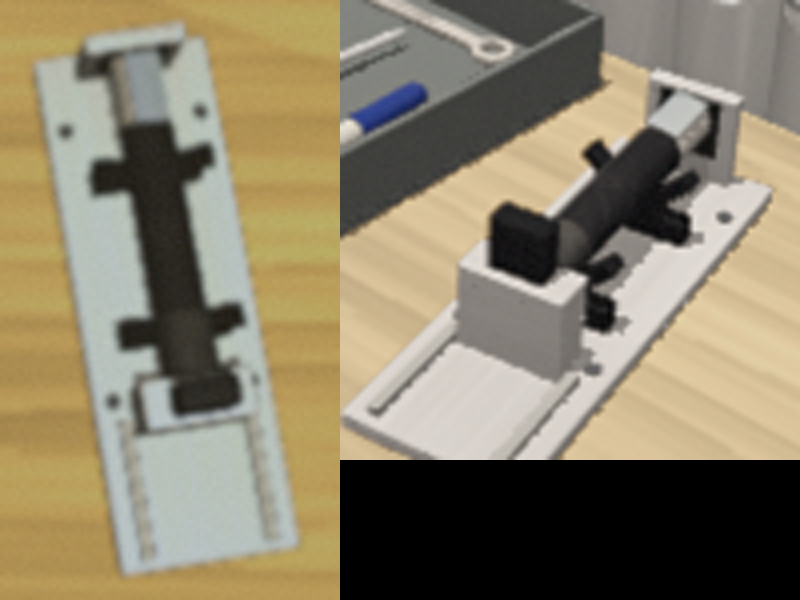

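The instrument lies in both saddles between the stops, with its prism at the fixed stop (top crop (140,60)) and its eyepiece at the slide (190,370). The arm is clear.

```bash
python3 -c "
from rig import ctrl
print(ctrl.job_done())"
```

```text
the job is handed in; nothing more can be done
None
```

The refractometer lies in both V saddles with its prism end against the fixed stop and the sliding stop pushed up firmly against its eyepiece; the other tools are still in the crate, and the job was handed in at about 15 s.

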